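# Change over grit bottles at the polishing bench

## Task

The coarse polishing is finished and the fine is next. Press the raised cap of the square bottle fully down to close it, and pull the closed cap of the tall slim bottle fully up to open it, in either order. Do not shift the cap of the low squat bottle.

Things in the scene. Friction and masses are not known exactly. Their poses are not given: they have to be found in the camera images.
- square_cap_top (a point): Square bottle: white block 64 x 64 mm, shoulder 95 mm above the table, fixed. Point: centre of the flat top of its captive black cap, an upright cylinder 34 mm wide, 40 mm tall, sliding 24 mm vertically between hard stops; stays where left, about 6 N moves it. Point is 143 mm above the table when closed (down), 167 fully up; starts raised. z up.
- slim_cap_top (a point): Tall slim bottle: white, round, 48 mm wide, shoulder 125 mm above the table, fixed. Point: centre of the flat top of its captive black cap, an upright cylinder 34 mm wide, 40 mm tall, sliding 24 mm vertically between hard stops; stays where left, about 6 N moves it. Point is 173 mm above the table when closed, 197 fully up (open); starts closed to 2 mm. z up.
- squat_cap_top (a point): Low squat bottle, to be left alone: white, round, 88 mm wide, shoulder 75 mm above the table, fixed. Point: centre of the flat top of its captive black cap, an upright cylinder 34 mm wide, 40 mm tall, sliding 24 mm vertically between hard stops; stays where left, about 6 N moves it. Point is 123 mm above the table when down, 147 fully up; starts anywhere between. z up.

How it is judged:
At the end, for the whole second after the job is handed in: The square bottle's cap is down to within 5 mm of closed, the slim bottle's cap is up to within 8 mm of fully open, and the squat bottle's cap is within 5 mm of where it started (height (world z) of square_cap_top below 0.148 m and height (world z) of slim_cap_top above 0.189 m and distance of squat_cap_top from where it was at the start of the episode below 0.005 m); the robot touches nothing.
It fails at once if the cap of the squat bottle is shifted by more than 5 mm (distance of squat_cap_top from where it was at the start of the episode above 0.005 m).
It also fails if it takes over 48 s, if anything falls off the work surface, if the arm or the gripper's body presses on something with over 40 N, if the wrist force passes 120 N, or if a joint passes its speed limit or range.

## Robot

A 6-joint arm with a two-finger parallel gripper is mounted at the origin on the work surface. World frame = base frame: x ahead of the robot, y to its left, z up, the work surface at z = 0. Lengths are in m, angles in rad, forces in N, time in s.
With the tool pointing down it reaches from about 0.35 to 0.875 m from the base axis. Payload 4.2 kg.
Tool frame: the origin (TCP) lies at the very end of the fingers, on their centre line; the grasp point (between the pads) lies 19 mm behind it; z points along the fingers, y is the line along which they close (so a half turn about z gives the same grasp; the last joint's range is limited). The gripper opens to 85 mm and grips with 20 to 120 N. Pads are 22 mm wide; open, the fingers measure 114 mm over their backs; the gripper's body (76 mm by 85 mm) begins 54 mm behind the grasp point. The pads swing forward as they close: fully open they stand 13 mm farther back than shut.
Start: joints at [-0.893, 0.385, 0.008, 0, -1.194, -0.259], TCP at [0.254, -0.571, 0.231] pointing down, gripper open.
Joint ranges: [-3.14, 3.14], [-1.21, 2.06], [-1.07, 1.41], [-3.16, 2.05], [-2.99, -0.16], [-3.1, 3.1]. Speed limits (rad/s): [2.79, 2.79, 3.14, 3.14, 3.14, 3.14].

## Interface

Orientations are given as [roll, pitch, yaw] about the fixed x, y, z axes, in that order (R = Rz(yaw) Ry(pitch) Rx(roll)).
In Python, from rig import robot gives the robot as it stands.
- The arm moves only by the tool step_hand, called after "Call:" as name(argument=value, ...) on one line, values as JSON. Schema: {"type":"object","properties":{"moves":{"type":"string"},"grip_force":{"type":"number"},"only":{"type":"string"},"quiet":{"type":"boolean"},"lines":{"type":"string"}},"required":["moves"],"additionalProperties":false}. moves is a string of 1 to 10 rows, parted by semicolons, with the numbers parted by spaces; each row has 7 numbers: the opening from 0.0 (shut) to 1.0 (fully open), then dx, dy, dz in shares of the most that a row can go, 1 being 50 mm, then a rotation vector rx, ry, rz in units of 0.1 rad; each row shifts and turns the commanded pose from where the row before left it, along the tool's axes as they then stand; what a row does not reach is not made up. A row lasts 1/10 s, in which the tool goes at most 0.05 m and 0.15 rad, less where a joint would pass 70% of its speed; a pose out of reach is approached as far as the arm can. The fingers move at their own pace and stop on an object; grip_force is the grip in N (left out, the last holds). Time passes only in rows, so rows that do not move let the fingers close. The tool returns the time, the measured TCP pose, the force, the opening and the grip force at its end. only (a regular expression) keeps the lines of the reply that match it, lines (a string "A,B") keeps lines A to B, and quiet returns only ok. Input that does not fit is refused with a message, and nothing moves.
- robot.read_state(): the state, without advancing time (a new reading comes with each control period).
- robot.snapshot(name): name is "scene" or "top" or "wrist"; returns a dict with "frame" (480x640x3 uint8, red, green, blue), "depth" (480x640 float32, m along the optical axis (not along the pixel's ray), 0 where there is no reading), "camera_matrix" (3x3 intrinsics, pixels), "rvec" (rotation vector, rad) and "tvec" (3), from world to camera coordinates, as OpenCV has them; the wrist camera has in their place "tool_from_camera" (4x4, takes a point from camera to tool coordinates, whose origin is the TCP and whose axes are the flange's). Camera axes: x right, y down, z forward; pixel columns grow to the right and rows downward; lengths in m; the calibration is good to about 2 mm. A picture is of the moment at which its call begins: read the wrist's pose just before it.
- robot.finish_job(): hands the job in; it is judged then, once.
The state is a dict: "clock": time; "q": joint angles; "dq": joint speeds; "tau": joint torques, N m; "ee_pos": TCP position; "orientation": TCP orientation; "force": force on the tool from outside, world axes, zero at the start; "ft_torque": the same for the moment, N m; "width": opening from 0.0 (shut) to 1.0 (fully open); "grip_force": force on a finger pad.
Only numpy, scipy, OpenCV 4.12 (cv2) and the standard library are available. Lean on these libraries where they do the work, as an engineer would, in place of code of your own. Each camera call takes 0.05 s, during which the arm holds its last target. There are 200 camera calls.

## Working session

There is one attempt and no reset: what is moved stays moved. The work goes in short steps, Python scripts to look and compute and a tool call to move; the robot and the scene stay as the last step left them, time stands still between calls to the robot, and variables do not carry over. Pictures are saved under pics/ and viewed, at most 10 in all, crops included, and the job is handed in when it is done.

```bash
ls; mkdir -p pics
```

Run:
```python
from rig import robot
import cv2, numpy as np, pickle
s=robot.read_state(); print(s)
ims=[]
for n in("scene","top"):
    d=robot.snapshot(n); pickle.dump(d,open(f"pics/{n}0.pkl","wb"))
    cv2.imwrite(f"pics/{n}0.png",d["frame"][:,:,::-1]); print(n,d["camera_matrix"],d["rvec"],d["tvec"])
```

```text
pics
rig.py
{'clock': 0.0, 'q': array([-8.93397939e-01,  3.85575230e-01,  6.62440331e-03, -4.92609142e-04,
       -1.19398923e+00, -2.58612113e-01]), 'dq': array([-0.00030003, -0.00144806, -0.00015743,  0.00044785, -0.00061754,
        0.0002979 ]), 'tau': array([ 5.65690989e-04, -3.92293668e+01,  1.88404566e+01,  4.18617100e+00,
       -4.57910879e-03,  1.01839723e-05]), 'ee_pos': array([ 0.25394507, -0.57044896,  0.2302107 ]), 'orientation': array([ 3.13940313e+00, -1.05804036e-04, -2.72298801e+00]), 'force': array([-0.04407435,  0.07622023, -0.07701357]), 'ft_torque': array([-0.03249449,  0.03484583, -0.01822476]), 'grip_force': 0.0, 'width': 0.9965916801571223}
scene [[570.31393883   0.         319.53433963]
 [  0.         570.31393883 234.62964614]
 [  0.           0.           1.        ]] [ 2.44654121  0.90882126 -0.25344792] [-0.42397512 -0.21241892  1.18629935]
top [[583.60316338   0.         309.57153707]
 [  0.         583.60316338 247.45101263]
 [  0.           0.           1.        ]] [ 2.19300302 -2.14946901  0.12574211] [8.43941793e-04 5.57842909e-01 1.03360374e+00]
```

View pics/scene0.png

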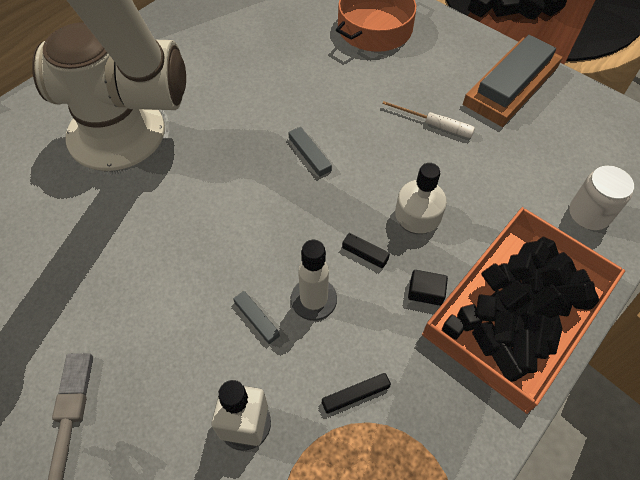

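View pics/top0.png

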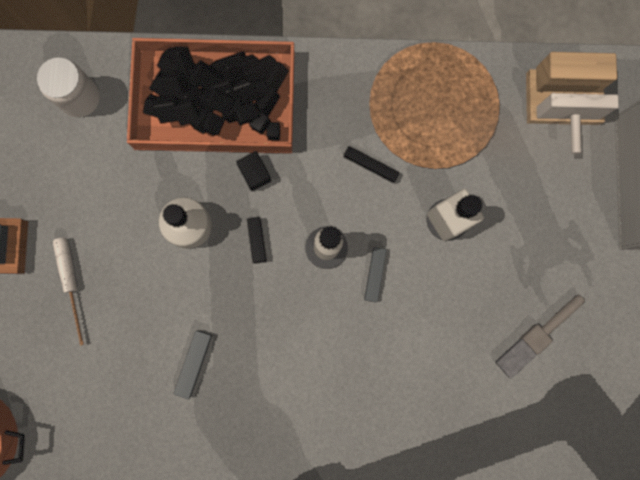

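The scene view shows the square cap at about (233,393), the slim at (313,250) and the squat at (428,175). In the top view they are at (468,206), (329,238) and (175,215). Next I'll measure the cap tops from both views.

Create meas.py:
```python
import cv2, numpy as np
def cloud(d):
    K=d["camera_matrix"]; R=cv2.Rodrigues(np.array(d["rvec"]))[0]; t=np.array(d["tvec"]).ravel()
    v,u=np.mgrid[:480,:640]; z=d["depth"]
    p=np.stack([(u-K[0,2])/K[0,0]*z,(v-K[1,2])/K[1,1]*z,z],-1)
    return (p-t)@R
def cap(d,u,v,r=22):
    P=cloud(d); s=np.s_[v-r:v+r,u-r:u+r]
    p=P[s].reshape(-1,3); c=d["frame"][s].reshape(-1,3).max(1); z=d["depth"][s].ravel()
    p=p[(c<70)&(z>0)&(P[s].reshape(-1,3)[:,2]>.09)]
    h=np.percentile(p[:,2],90); q=p[abs(p[:,2]-h)<.004]
    (x,y),rad=cv2.minEnclosingCircle(q[:,:2].astype(np.float32))
    return np.r_[x,y,np.median(q[:,2]),rad,len(q)].round(4), q[:,:2].mean(0).round(4)
PIX={"scene":{"square":(233,393),"slim":(313,250),"squat":(428,175)},"top":{"square":(468,206),"slim":(329,238),"squat":(175,215)}}
```

Run:
```python
from meas import *; import pickle
for n in PIX:
    d=pickle.load(open(f"pics/{n}0.pkl","rb"))
    for k,(u,v) in PIX[n].items(): print(n,k,*cap(d,u,v))
    P=cloud(d); print("table",np.median(P[300:330,380:400,2]) if n=="top" else np.median(P[200:230,200:230,2]))
    for k,(u,v) in {"square":(250,425),"slim":(313,285)}.items():
        if n=="scene":print(k,"body",P[v,u])
```

```text
scene square [ 6.194e-01 -2.464e-01  1.657e-01  1.690e-02  4.990e+02] [ 0.6198 -0.2464]
scene slim [ 5.622e-01 -1.930e-02  1.744e-01  1.700e-02  3.430e+02] [ 0.5624 -0.0197]
scene squat [5.964e-01 2.370e-01 1.424e-01 1.830e-02 2.480e+02] [0.5979 0.2371]
table 0.0010240388963253218
square body [ 0.6502029  -0.25244498  0.09655618]
slim body [ 0.57631212 -0.03605353  0.10014394]
top square [ 6.181e-01 -2.456e-01  1.648e-01  1.700e-02  3.000e+02] [ 0.618  -0.2455]
top slim [ 5.609e-01 -1.870e-02  1.734e-01  1.680e-02  3.140e+02] [ 0.5608 -0.0189]
top squat [5.959e-01 2.366e-01 1.420e-01 1.620e-02 2.620e+02] [0.5962 0.2375]
table -0.00021451960752466202
```

Both views agree and match the given heights and 17 mm radius. Square cap: (0.619, -0.246, 0.165). Slim cap: (0.5615, -0.019, 0.174). First I'll move over the square cap with the gripper shut.

The manual's scale: shifts go in shares of 50 mm and turns go in units of 0.1 rad. Converting my numbers, -0.04 m is -0.8, 0.0127 m is 0.254.

Call:
step_hand(moves="0 -0.8 0.254 0 0 0 0;0 -0.8 0.254 0 0 0 0;0 -0.8 0.254 0 0 0 0;0 -0.8 0.254 0 0 0 0;0 -0.8 0.254 0 0 0 0;0 -0.8 0.254 0 0 0 0;0 -0.8 0.254 0 0 0 0;0 -0.8 0.254 0 0 0 0;0 -0.8 0.254 0 0 0 0;0 -0.8 0.254 0 0 0 0", grip_force=40)

```text
clock: 1.1
ee_pos: [0.5688, -0.2908, 0.2308]
orientation: [3.141, -0.001, -2.723]
force: [-0.4, -0.5, -0.5]
width: 0.001
grip_force: 0.0
```

Create to.py:
```python
import sys,numpy as np
from rig import robot
from scipy.spatial.transform import Rotation as R
s=robot.read_state(); print(s["clock"],s["ee_pos"].round(4),s["orientation"].round(4),s["force"].round(1),s["width"])
print("tool delta",(R.from_euler("xyz",s["orientation"]).inv().apply(np.array(sys.argv[1:4],float)-s["ee_pos"])).round(4))
```

```text
(no output)
```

Call:
step_hand(moves="0 0 0 0 0 0 0;0 0 0 0 0 0 0")

```text
clock: 1.3
ee_pos: [0.5682, -0.2914, 0.2303]
orientation: [3.14, -0.001, -2.721]
force: [0.2, -0.2, 0.1]
width: -0.001
grip_force: 0.0
```

```bash
python3 to.py .6188 -.246 .165
```

```text
1.3 [ 0.5682 -0.2914  0.2303] [ 3.1403e+00 -1.4000e-03 -2.7211e+00] [ 0.2 -0.2  0.1] -0.0012726759905894822
tool delta [-0.0648  0.0207  0.0653]
```

Call:
step_hand(moves="0 -0.65 0.206 0 0 0 0;0 -0.65 0.206 0 0 0 0;0 0 0 0.4 0 0 0;0 0 0 0.4 0 0 0;0 0 0 0.3 0 0 0;0 0 0 0 0 0 0")

```text
clock: 1.9
ee_pos: [0.6164, -0.2477, 0.1734]
orientation: [3.138, -0.005, -2.725]
force: [0.5, -0.0, -0.3]
width: -0.001
grip_force: 0.0
```

```bash
python3 to.py .6188 -.246 .143
```

```text
1.9 [ 0.6164 -0.2477  0.1734] [ 3.1376 -0.0048 -2.7249] [ 0.5 -0.  -0.3] -0.0009595316421495365
tool delta [-0.003   0.0005  0.0304]
```

Call:
step_hand(moves="0 0 0 0.12 0 0 0;0 0 0 0.12 0 0 0;0 0 0 0.12 0 0 0;0 0 0 0.12 0 0 0;0 0 0 0.12 0 0 0;0 0 0 0 0 0 0;0 0 0 0 0 0 0")

```text
clock: 2.6
ee_pos: [0.6193, -0.2475, 0.1471]
orientation: [-3.14, 0.001, -2.723]
force: [-0.6, -1.9, 2.5]
width: 0.001
grip_force: 1.4
```

```bash
python3 to.py .6188 -.246 .143
```

```text
2.6 [ 0.6193 -0.2475  0.1471] [-3.1402e+00  8.0000e-04 -2.7228e+00] [-0.6 -1.9  2.5] 0.0008882263287182544
tool delta [-0.0002  0.0016  0.0041]
```

In the tool's units: 0.003 m is 0.06.

Call:
step_hand(moves="0 0 0 0.06 0 0 0;0 0 0 0.06 0 0 0;0 0 0 0 0 0 0")

```text
clock: 2.9
ee_pos: [0.6194, -0.2476, 0.143]
orientation: [-3.139, 0.001, -2.722]
force: [-3.3, -0.2, 8.3]
width: -0.0
grip_force: 4.9
```

Call:
step_hand(moves="0 0 0 0.04 0 0 0;0 0 0 0 0 0 0")

```text
clock: 3.1
ee_pos: [0.6195, -0.2477, 0.143]
orientation: [-3.138, 0.002, -2.722]
force: [-5.1, 0.6, 16.0]
width: -0.002
grip_force: 8.0
```

```bash
python3 to.py .6188 -.246 .143
```

```text
3.1 [ 0.6195 -0.2477  0.143 ] [-3.1381e+00  1.5000e-03 -2.7215e+00] [-5.1  0.6 16. ] -0.0015274100973577229
tool delta [-0.0001  0.0019  0.    ]
```

The square cap is at its hard stop (z 0.143, force rising). Now I'll retreat and move over the slim bottle with the gripper open.

In the tool's units: 0.033 m is 0.66, -0.032 m is -0.64.

Call:
step_hand(moves="0 0 0 -0.64 0 0 0;0 0 0 -0.68 0 0 0;0 0 0 -0.68 0 0 0;1 -0.114 0.66 0 0 0 0;1 -0.114 0.66 0 0 0 0;1 -0.114 0.66 0 0 0 0;1 -0.114 0.66 0 0 0 0;1 -0.114 0.66 0 0 0 0;1 -0.114 0.66 0 0 0 0;1 -0.114 0.66 0 0 0 0")

```text
clock: 4.1
ee_pos: [0.5607, -0.0181, 0.2379]
orientation: [3.141, -0.0, -2.723]
force: [1.2, 0.1, -0.4]
width: 1.0
grip_force: 0.0
```

Call:
step_hand(moves="1 0 0 0 0 0 0;1 0 0 0 0 0 0")

```text
clock: 4.3
ee_pos: [0.5612, -0.0188, 0.2381]
orientation: [3.141, -0.0, -2.721]
force: [-0.3, -0.9, 0.1]
width: 1.0
grip_force: 0.0
```

```bash
python3 to.py .5615 -.019 .138
```

Run:
```python
from rig import robot
from meas import *
d=robot.snapshot("top"); print(*cap(d,*PIX["top"]["square"])); print(*cap(d,*PIX["top"]["squat"]))
d=robot.snapshot("scene"); print(*cap(d,*PIX["scene"]["square"])); cv2.imwrite("pics/scene1.png",d["frame"][:,:,::-1])
```

```text
4.3 [ 0.5612 -0.0188  0.2381] [ 3.1411e+00 -1.0000e-04 -2.7211e+00] [-0.3 -0.9  0.1] 1.0003504536025234
tool delta [-0.0002 -0.0003  0.1001]
[ 6.179e-01 -2.454e-01  1.429e-01  1.710e-02  2.860e+02] [ 0.6181 -0.2456]Traceback (most recent call last):
  File "<stdin>", line 3, in <module>
  File "meas.py", line 11, in cap
    h=np.percentile(p[:,2],90); q=p[abs(p[:,2]-h)<.004]
    return _quantile_unchecked(
        a, q, axis, out, overwrite_input, method, keepdims, weights)
    return _ureduce(a,
                    func=_quantile_ureduce_func,
    ...<5 lines>...
                    overwrite_input=overwrite_input,
                    method=method)
    r = func(a, **kwargs)
    result = _quantile(arr,
                       quantiles=q,
    ...<2 lines>...
                       out=out,
                       weights=wgt)
    slices_having_nans = np.isnan(arr[-1, ...])
                                  ~~~^^^^^^^^^
IndexError: index -1 is out of bounds for axis 0 with size 0
```

The square cap now measures 0.1429, closed. I'll check the scene image before descending, because the squat cap is hidden from the top camera.

Run:
```python
from rig import robot
import cv2,numpy as np
from meas import *
d=robot.snapshot("scene"); t=robot.snapshot("top"); cv2.imwrite("pics/both1.png",cv2.resize(np.hstack([d["frame"],t["frame"]])[:,:,::-1],(800,300)))
print(*cap(d,*PIX["scene"]["squat"]))
```

```text
[5.979e-01 2.379e-01 1.425e-01 1.780e-02 2.400e+02] [0.598  0.2372]
```

View pics/both1.png

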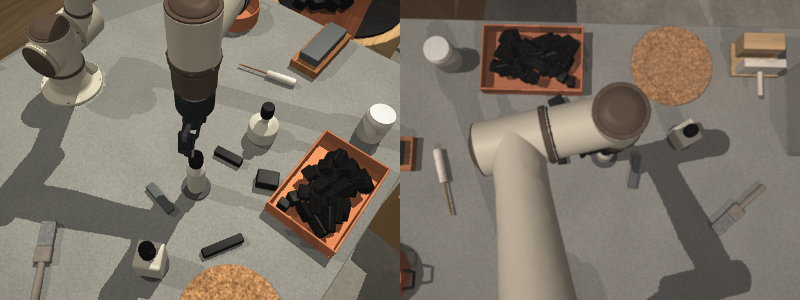

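The gripper is over the slim bottle. The wrist link passes over the squat bottle in the top view, so I'll check how high it is before descending.

Run:
```python
from rig import robot
from meas import *
t=robot.snapshot("top"); P=cloud(t)
for u,v in((170,235),(130,235),(220,220),(240,210),(360,180)): print(u,v,P[v,u].round(3))
d=robot.snapshot("scene"); Q=cloud(d).reshape(-1,3); m=(np.linalg.norm(Q[:,:2]-[.597,.237],axis=1)<.15)&(Q[:,2]>.16); print(m.sum(),np.percentile(Q[m,2],[0,1,50]) if m.any() else "")
```

```text
170 235 [0.507 0.138 0.583]
130 235 [0.507 0.174 0.577]
220 220 [0.522 0.096 0.576]
240 210 [0.532 0.079 0.576]
360 180 [ 0.556 -0.025  0.599]
126 [0.50317033 0.50371446 0.52826396]
```

The link sits at z > 0.45, which is ample clearance. I'll descend around the slim cap and grip it.

In the tool's units: 0.025 m is 0.5.

Call:
step_hand(moves="1 0 0 0.5 0 0 0;1 0 0 0.5 0 0 0;1 0 0 0.5 0 0 0;1 0 0 0.5 0 0 0;1 0 0 0 0 0 0")

```text
clock: 5.05
ee_pos: [0.559, -0.0208, 0.1346]
orientation: [3.139, -0.008, -2.725]
force: [-0.5, -0.8, -0.8]
width: 0.999
grip_force: 0.0
```

```bash
python3 to.py .5615 -.019 .138
```

```text
5.05 [ 0.559  -0.0208  0.1346] [ 3.1392 -0.0079 -2.7249] [-0.5 -0.8 -0.8] 0.9992945223723723
tool delta [-0.003   0.0007 -0.0034]
```

Call:
step_hand(moves="0 0 0 0 0 0 0;0 0 0 0 0 0 0;0 0 0 0 0 0 0;0 0 0 0 0 0 0;0 0 0 0 0 0 0;0 0 0 0 0 0 0", grip_force=40)

```text
clock: 5.65
ee_pos: [0.5617, -0.0186, 0.1398]
orientation: [3.141, 0.002, -2.723]
force: [-2.7, 4.1, 3.5]
width: 0.386
grip_force: 39.7
```

```bash
python3 to.py .5615 -.019 .138
```

```text
5.65 [ 0.5617 -0.0186  0.1398] [ 3.1408e+00  2.3000e-03 -2.7225e+00] [-2.7  4.1  3.5] 0.38568911083568475
tool delta [ 0.0004 -0.0003  0.0018]
```

Gripped, with the width about equal to the cap's diameter. Now I'll pull up.

In the tool's units: -0.004 m is -0.08, -0.003 m is -0.06.

Call:
step_hand(moves="0 0 0 -0.08 0 0 0;0 0 0 -0.08 0 0 0;0 0 0 -0.08 0 0 0;0 0 0 -0.08 0 0 0;0 0 0 -0.08 0 0 0;0 0 0 -0.06 0 0 0;0 0 0 0 0 0 0")

```text
clock: 6.35
ee_pos: [0.5617, -0.0186, 0.1612]
orientation: [3.14, 0.001, -2.723]
force: [0.6, 5.7, -3.2]
width: 0.391
grip_force: 40.4
```

```bash
python3 to.py .5615 -.019 .1625
```

```text
6.35 [ 0.5617 -0.0186  0.1612] [ 3.1401e+00  1.4000e-03 -2.7229e+00] [ 0.6  5.7 -3.2] 0.3912077731302207
tool delta [ 0.0003 -0.0003 -0.0013]
```

In the tool's units: -0.002 m is -0.04.

Call:
step_hand(moves="0 0 0 -0.04 0 0 0;0 0 0 -0.04 0 0 0;0 0 0 0 0 0 0")

```text
clock: 6.65
ee_pos: [0.5616, -0.0186, 0.164]
orientation: [3.14, 0.001, -2.723]
force: [2.2, 5.1, -9.5]
width: 0.385
grip_force: 42.1
```

```bash
python3 to.py .5615 -.019 .1625
```

Run:
```python
from rig import robot
from meas import *
d=robot.snapshot("scene"); cv2.imwrite("pics/scene2.png",cv2.resize(d["frame"][160:340,220:460,::-1],(720,540)))
```

```text
6.65 [ 0.5616 -0.0186  0.164 ] [ 3.1397e+00  1.1000e-03 -2.7233e+00] [ 2.2  5.1 -9.5] 0.38492091175995397
tool delta [ 0.0003 -0.0003  0.0015]
```

View pics/scene2.png

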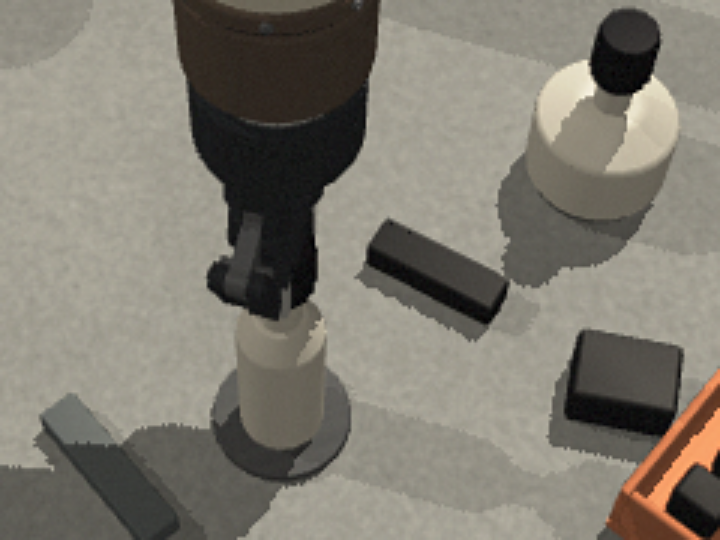

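The slim cap is lifted and its neck shows, with about 24 mm of travel and the force rising at the stop. Now I'll release, go straight up and check.

Call:
step_hand(moves="1 0 0 0 0 0 0;1 0 0 0 0 0 0;1 0 0 0 0 0 0;1 0 0 0 0 0 0;1 0 0 0 0 0 0;1 0 0 0 0 0 0")

```text
clock: 7.3
ee_pos: [0.5615, -0.0199, 0.1655]
orientation: [-3.141, 0.0, -2.723]
force: [0.2, 0.2, -0.3]
width: 1.003
grip_force: 0.0
```

```bash
python3 to.py .5615 -.019 .26
```

```text
7.3 [ 0.5615 -0.0199  0.1655] [-3.1415e+00  2.0000e-04 -2.7229e+00] [ 0.2  0.2 -0.3] 1.0030835438548833
tool delta [-0.0004  0.0008 -0.0945]
```

In the tool's units: -0.035 m is -0.7, -0.03 m is -0.6.

Call:
step_hand(moves="1 0 0 -0.5 0 0 0;1 0 0 -0.6 0 0 0;1 0 0 -0.6 0 0 0;1 0 0 -0.6 0 0 0;1 0.2 -0.7 0 0 0 0;1 0.2 -0.7 0 0 0 0;1 0.2 -0.7 0 0 0 0;1 0.2 -0.7 0 0 0 0;1 0.2 -0.7 0 0 0 0;1 0 0 0 0 0 0")

```text
clock: 8.3
ee_pos: [0.5869, -0.2035, 0.2795]
orientation: [-3.141, -0.001, -2.728]
force: [0.2, 0.2, 0.0]
width: 0.998
grip_force: 0.0
```

Run:
```python
from rig import robot
from meas import *
for n,o in(("scene",14),("top",0)):
    d=robot.snapshot(n); cv2.imwrite(f"pics/{n}3.png",d["frame"][:,:,::-1])
    for k,(u,v) in PIX[n].items():
        try: print(n,k,*cap(d,u,v-(o if k=="slim" else 0)))
        except IndexError: print(n,k,"hidden")
```

```text
scene square [ 6.195e-01 -2.461e-01  1.442e-01  1.700e-02  4.780e+02] [ 0.62   -0.2465]
scene slim [ 5.624e-01 -1.930e-02  1.978e-01  1.710e-02  3.630e+02] [ 0.5627 -0.0199]
scene squat [5.979e-01 2.380e-01 1.422e-01 1.720e-02 2.390e+02] [0.5984 0.2373]
top square [ 5.659e-01 -1.748e-01  4.524e-01  1.250e-02  5.000e+01] [ 0.5615 -0.1764]
top slim [ 5.619e-01 -1.060e-02  1.970e-01  1.340e-02  8.700e+01] [ 0.562 -0.008]
top squat [5.963e-01 2.375e-01 1.416e-01 1.620e-02 2.660e+02] [0.5965 0.2377]
```

The square cap measures 0.143–0.144, the slim 0.197 and the squat is unchanged at 0.142. The robot is clear of everything, so I'll hand in.

```bash
python3 -c "
from rig import robot
print(robot.finish_job())"
```

```text
the job is handed in; nothing more can be done
None
```

The job is handed in, with no verdict returned: by camera the square cap is closed (0.144 m), the slim cap is fully open (0.197 m), and the squat cap stayed within about 1 mm (0.142 m); the arm was clear at about 8.4 s.

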